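# Set the covered dial of the plate warmer

## Robot

A 6-joint arm with a two-finger parallel gripper is mounted at the origin on the work surface. World frame = base frame: x ahead of the robot, y to its left, z up, the work surface at z = 0. Lengths are in m, angles in rad, forces in N, time in s.
With the tool pointing down it reaches from about 0.35 to 0.975 m from the base axis. Payload 4.9 kg.
Tool frame: the origin (TCP) lies at the very end of the fingers, on their centre line; the grasp point (between the pads) lies 19 mm behind it (tcp_to_grasp is the distance from the TCP to the grasp point, in m); x points along the fingers, z is the direction in which the jaws open and shut, and the axes are right-handed (so a half turn about x gives the same grasp; the last joint's range is limited). The gripper opens to 85 mm and grips with 20 to 120 N. Pads are 22 mm wide; open, the fingers measure 114 mm over their backs; the gripper's body (76 mm by 85 mm) begins 54 mm behind the grasp point. The pads swing forward as they close: fully open they stand 13 mm farther back than shut.
Start: joints at [0.989, 0.053, 1.613, -0, 1.476, -0.119], TCP at [0.279, 0.559, 0.231] pointing down, gripper open.
Joint ranges: [-3.01, 3.01], [-1.01, 2.22], [0.06, 2.58], [-1.02, 4.17], [0.09, 2.62], [-3.14, 3.14]. Speed limits (rad/s): [2.57, 2.57, 3.14, 3.14, 3.14, 3.14].

## Interface

Orientations are given as a rotation vector (axis times angle).
In Python, from bench import * gives the robot as it stands. Calls block until the motion is done:
- movep(position, orientation): joint-space move of the TCP to a pose.
- servo_line(position, v=0.15, ori=None, f_stop=None): straight line of the TCP; ori=None keeps the orientation; v is the mean speed in m/s. With f_stop (N) it stops when the force on the tool has changed by that much, and returns True; else False.
- set_joints(angles): joint-space move.
- set_gripper(opening): finger opening in m; the grip force is fixed at half the most; returns when the fingers have stopped.
- wait(seconds).
- solve_ik(position, orientation): joint angles nearest the present ones, or None.
- get_state(): the state.
- grab_frame(name): name is "side" or "top" or "wrist"; returns (picture, depth): 400x640x3 uint8, red, green, blue; 400x640 float32, m along the optical axis (not along the pixel's ray), 0 where there is no reading.
- camera_params(name): a dict with "fx", "fy", "cx", "cy" (pixels), "R" (3x3) and "t" (3): a world point X has camera coordinates R X + t; the wrist camera has in their place "hand_eye" (4x4, takes a point from camera to tool coordinates, whose origin is the TCP and whose axes are the tool frame's). Camera axes: x right, y down, z forward; pixel columns grow to the right and rows downward; lengths in m; the calibration is good to about 2 mm. A picture is of the moment at which its call begins: read the wrist's pose just before it. camera_params takes no time and is no camera call.
A pose or a line that the arm cannot do raises MotionError and nothing moves.
- close_job(): hands the job in, once; it reports no verdict.
The state is a dict: "clock": time; "qpos": joint angles; "qvel": joint speeds; "tau": joint torques, N m; "eef_pos": TCP position; "eef_rot": TCP orientation; "force": force on the tool from outside, world axes, zero at the start; "ft_torque": the same for the moment, N m; "width": finger opening in m.
Only numpy, scipy, OpenCV 4.12 (cv2) and the standard library are available. Lean on these libraries where they do the work, as an engineer would, in place of code of your own. Each camera call takes 0.05 s, during which the arm holds its last target. There are 200 camera calls.

## Task

The upside-down bowl is standing on the control cover of the plate warmer: slide it, without lifting it, to the free left part of the warmer's top so that it stands wholly clear of the cover, still upside down. Open the cover (it tips up when its short ribbed end is pressed down; make sure it stays up) and turn the dial in the recess until its pointer faces the broad black mark. Then push the cover down until it stays shut, and leave the other things where they are.

Things in the scene. Friction and masses are not known exactly. Their poses are not given: they have to be found in the camera images.
- warmer: Low stainless plate warmer fixed on the counter, 320 mm (x) by 440 mm (y) by 90 mm high. Origin: centre of its underside. Its x axis points from its drawer front (robot side) to its back, y to its left, z up; flat top at z = 90 mm, free left of y = 0 up to y = 220 mm. Scraper and container lie on the rear of the top, x above 50 mm.
- recess (a point): Mid-mouth of the rectangular well under the cover, at the height of the flat top; warmer (-45, -63, 90) mm. The well spans 128 mm in x and 120 mm in y (the cover's width and most of its length) and is 54 mm deep, with upright walls; the dial stands on its floor.
- press_pit (a point): Mid-mouth of the pit under the cover's press end, warmer (-45, -164, 90) mm: 128 mm in x, 75 mm in y (y -202 to -127 mm), 54 mm deep, empty.
- mark (a point): Where the broad (12 mm) black mark crosses the left rim of the well, warmer (-45, -3, 90) mm. The mark runs from the dial along the well floor towards +y, up the wall and over the rim. Four thin short ridges on the floor at 0, 45, 135 and 180 degrees round the dial are not the mark.
- cover (a joint): Rocker cover of the recess, rad: 0 shut, 1.8 fully open, standing up and leaning a little to the right. Over-centre snap: below about 0.45 it springs shut, above it fully open. Opens when its short end is pressed down (about 4 N, 15 to 20 mm); the panel then swings up towards whatever presses. Shuts when the raised panel is pushed from its right side over to the left and down (about 3 N).
- hinge (a point): Middle of the cover's hinge axis, which is parallel to the warmer's x: warmer (-45, -145, 87.5) mm. The cover is 124 mm wide (x) and 5 mm thick; shut, its long panel reaches 139 mm to +y of the hinge and its short ribbed press end 46 mm to -y.
- press_end (a point): Point on the upper face of the cover's short press end, mid-width, 28 mm from the hinge; moves with the cover (z axis is the face's outward normal).
- cover_mid (a point): Point on the upper (outer) face of the cover's long panel, mid-width, 85 mm from the hinge; moves with the cover.
- dial (a joint): Angle of the dial, rad, counter-clockwise seen from above, 0 to 2.4 between stops; friction about 0.05 N m, stays where it is left. At 0 the pointer faces the warmer's +x, at 1.571 it faces the broad mark at +y. Somewhere from 0.2 to 0.7 at the start.
- dial_axis (a point): On the dial's upright axis, half-way up its bar: warmer (-45, -67, 56) mm; x axis along the pointer. The dial is a disc 80 mm across and 8 mm thick on the well floor (disc top at warmer z = 44 mm) with an upright bar across it, 12 mm thick and 24 mm high (z 44 to 68 mm, so the bar's top is 22 mm below the lip).
- pointer_tip (a point): Tip of the pointed end of the dial's bar, 36 mm from the axis, with a white line on top; the blunt end reaches 33 mm to the other side.
- bowl_centre (a point): White ceramic bowl turned upside down, rim down: 124 mm diameter at the bottom, narrowing to 60 mm at 50 mm height, with a foot ring of 55 mm on top; 58 mm high, about 0.3 kg. The point is its centre, 29 mm above its rim.
- clear_place (a point): Point on the warmer's flat top in the middle of the free left part, warmer (-45, 110, 90) mm; a good place for the bowl's centre.
- scraper_mid (a point): Orange plastic scraper lying on the rear right of the warmer's top, 190 mm long, 70 mm wide, 16 mm high; its middle. A bystander.
- container_mid (a point): Clear plastic box with a closed grey lid on the rear left of the warmer's top, 84 by 129 mm, 65 mm high; its middle. A bystander.
- filter_mid (a point): Upright steel mesh filter on the counter, 76 mm diameter, 120 mm high; its middle. A bystander.
- dispenser_mid (a point): Stainless soap dispenser with a press pump on the counter, 70 mm diameter, 169 mm high; point 80 mm up on its axis. A bystander.
- mug: White mug on the counter, 80 mm diameter, 92 mm high; origin at the centre of its underside. A bystander.
- jar: Glass jar with a steel lid on the counter, 76 mm diameter, 110 mm high; origin at the centre of its underside. A bystander.
Things that resemble listed ones, but are neither listed nor needed, are in the scene too. Leave any red look-alike of the part that bears bowl_centre alone.

How it is judged:
By the outcome, as a careful person would: the job done as asked, in the order asked, and still so for the second after the job is handed in, with the robot touching nothing.
It also fails if it takes over 64 s, if anything falls off the work surface, if the arm or the gripper's body presses on something with over 40 N, if the wrist force passes 120 N, or if a joint passes its speed limit or range.

## Working session

There is one attempt and no reset: what is moved stays moved. The work goes in short steps, each a Python script; the robot and the scene stay as the last script left them, time stands still between calls to the robot, and variables do not carry over. Pictures are saved under pics/ and viewed, about 8 in all and at most 12, crops included, and the job is handed in when it is done.

```bash
mkdir -p pics; ls
python3 - <<'E'
from bench import *
import cv2,numpy as np
a=[]
for n in("top","side"):
    p,d=grab_frame(n); np.savez(f"{n}0.npz",p=p,d=d); cv2.imwrite(f"pics/{n}0.png",p[:,:,::-1])
    c=camera_params(n);print(n,c)
s=get_state();print(s['clock'],s['eef_rot'],s['width'],s['force'])
print(camera_params("wrist"))
E
```

```text
pics
top {'fx': 451.9841550137135, 'fy': 451.9841550137135, 'cx': 318.23832133132055, 'cy': 198.5301530482119, 'R': array([[-2.93505917e-02, -9.99551583e-01, -5.93093793e-03],
       [-9.82538727e-01,  2.99406369e-02, -1.83633351e-01],
       [ 1.83728583e-01,  4.37628691e-04, -9.82976915e-01]]), 't': array([-0.03166386,  0.55683357,  1.55206661])}
side {'fx': 412.91376705761667, 'fy': 412.91376705761667, 'cx': 314.0730811761341, 'cy': 202.44134576700773, 'R': array([[ 0.9635724 , -0.26697671, -0.01586388],
       [-0.20816203, -0.71141323, -0.6712375 ],
       [ 0.16791901,  0.65008819, -0.74107257]]), 't': array([-0.53318516,  0.15311156,  1.35081876])}
0.1 [-0.86279316  1.39499288  0.86146925] 0.08525130387787348 [ 0.06645173 -0.20920796 -0.15617092]
{'fx': 342.3759082685852, 'fy': 342.3759082685852, 'cx': 313.60501814447696, 'cy': 205.48368993475563, 'hand_eye': array([[ 1.35007064e-03, -3.02910509e-01,  9.53018048e-01,
        -1.41307185e-01],
       [-3.02924917e-03, -9.53015783e-01, -3.02905498e-01,
         7.77106924e-02],
       [ 9.99994500e-01, -2.47798531e-03, -2.20423004e-03,
         1.70541052e-04],
       [ 0.00000000e+00,  0.00000000e+00,  0.00000000e+00,
         1.00000000e+00]])}
```

View pics/top0.png

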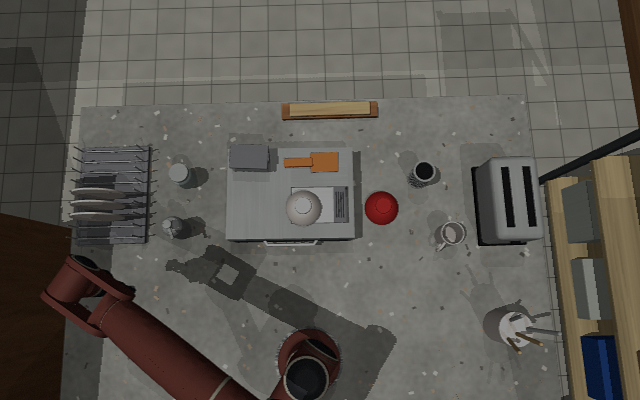

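View pics/side0.png

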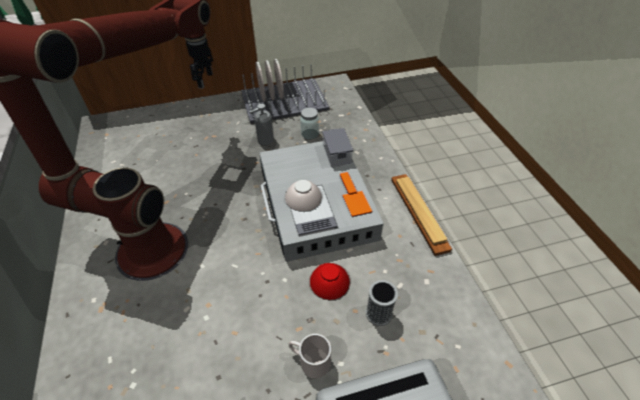

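Top view: the white bowl is at (303,208) on the light cover, whose ribbed end is at (341,206). The only look-alike is the red bowl at (381,207) on the counter. I choose the white one. The scraper is at (312,161) and the container at (249,157).

```bash
cat > h.py <<'E'
from bench import *
import cv2,numpy as np
from scipy.spatial.transform import Rotation as Ro
def cloud(n,p=None,d=None):
    c=camera_params(n); 
    if n=="wrist":
        s=get_state()
    if p is None: p,d=grab_frame(n)
    v,u=np.mgrid[:400,:640]
    X=np.stack([(u-c['cx'])/c['fx']*d,(v-c['cy'])/c['fy']*d,d],-1)
    if n=="wrist":
        H=c['hand_eye'];X=X@H[:3,:3].T+H[:3,3]
        X=X@Ro.from_rotvec(s['eef_rot']).as_matrix().T+s['eef_pos']
    else: X=(X-c['t'])@c['R']
    X[d==0]=np.nan
    return p,X
E
python3 - <<'E'
from h import *
f=np.load("top0.npz");p,X=cloud("top",f['p'],f['d'])
z=X[...,2]
roi=np.zeros(z.shape,bool);roi[140:245,220:362]=1
m=roi&(abs(z-.09)<.012)
print("ztop",np.median(z[m]))
q=X[m][:,:2].astype(np.float32)
# fill with all high points on warmer
r=cv2.minAreaRect(q);print("warmer rect",r,np.percentile(q,[.5,99.5],axis=0))
b=roi&(z>.10)
hsv=cv2.cvtColor(p,cv2.COLOR_RGB2HSV)
bb=b.copy();bb[:182]=0;bb[:, :275]=0
P=X[bb];print("bowl n",len(P),"zmax",np.percentile(P[:,2],99),cv2.minEnclosingCircle(P[:,:2].astype(np.float32)))
t=P[P[:,2]>.138];print("top ring",len(t),t.mean(0),cv2.minEnclosingCircle(t[:,:2].astype(np.float32)))
for n,(a,bq,c,d) in dict(cont=(140,172,225,275),).items():
    w=X[a:bq,c:d].reshape(-1,3);w=w[w[:,2]>.11];print(n,np.nanpercentile(w,[2,98],axis=0))
w=X[140:180,278:345][(hsv[140:180,278:345,1]>150)];print("scr",np.nanpercentile(w,[2,98],axis=0))
# light cover edges
g=cv2.cvtColor(p,cv2.COLOR_RGB2GRAY)
pic=cv2.resize(p[140:250,220:410],None,fx=4,fy=4,interpolation=cv2.INTER_CUBIC);cv2.imwrite("pics/crop1.png",pic[:,:,::-1])
E
```

```text
ztop 0.090197241060961
warmer rect ((0.5726721882820129, 0.05013376474380493), (0.4417829215526581, 0.325703501701355), 89.08323669433594) [[ 0.41219803 -0.16847109]
 [ 0.73183042  0.26798641]]
bowl n 963 zmax 0.15279819880411077 ((0.506957471370697, -0.007744848728179932), 0.12587870657444)
top ring 300 [0.51533959 0.00389404 0.14569914] ((0.5149489641189575, 0.0015382678247988224), 0.03890379145741463)
cont [[0.647169   0.11725621 0.11703763]
 [0.73068216 0.24485141 0.16163433]]
scr [[ 0.64494314 -0.11715408  0.08966296]
 [ 0.71016902  0.06066332  0.111208  ]]
```

View pics/crop1.png

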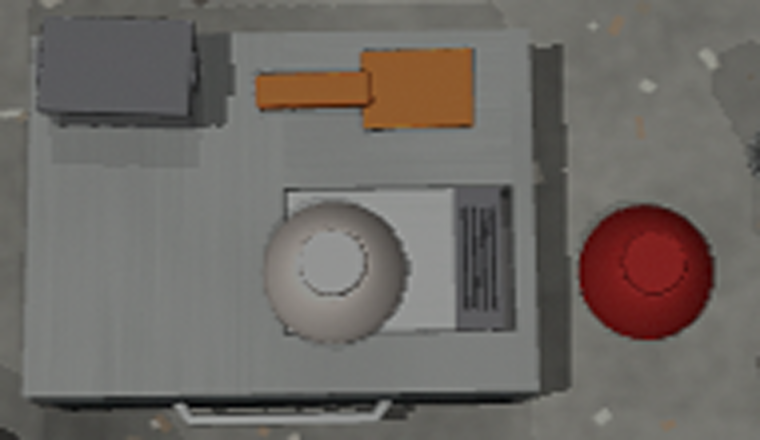

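The close crop confirms the white bowl stands on the cover. I'll cage its top between the open fingers, jaws along y, and slide it left.

```bash
cat >> h.py <<'E'
C=np.array([.5727,.0501]);YAW=-.016
Rw=Ro.from_euler('z',YAW).as_matrix()
def W(x,y,z): return Rw@(np.array([x,y,z])/1000)+[*C,0]
def toW(P): return ((np.asarray(P)-[*C,0])@Rw)*1000
def ori(x,y):   # tool x and y axes in warmer frame -> rotvec
    x=np.array(x,float);y=np.array(y,float)
    return Ro.from_matrix(Rw@np.column_stack([x,y,np.cross(x,y)])).as_rotvec()
def tilt(deg): a=np.radians(deg);s,c=np.sin(a),np.cos(a);return ori([0,s,-c],[0,-c,-s])
def down(az): return ori([0,0,-1],[np.cos(az),np.sin(az),0])  # tool y (camera side) towards az
def st(l=''):
    s=get_state();print(l,round(s['clock'],2),"tcp",toW(s['eef_pos']).round(1),"F",s['force'].round(1),"w",round(s['width'],4))
E
python3 - <<'E'
from h import *
b=toW([.515,.003,.119]);print("bowl",b)
for az in(np.pi,0): print(az,solve_ik(W(b[0],b[1],190),down(az)))
for yy,zz in((-166,90),(-200,220),(-60,100)): print("tilt",solve_ik(W(-45,yy,zz),tilt(40)))
for a in(.2,.7,1.57): print("dial",solve_ik(W(-45,-67,47),down(a)))
o=down(np.pi)
movep(W(b[0],b[1],200),o);st('above')
hit=servo_line(W(b[0],b[1],121),v=.1,f_stop=5);st(f'down {hit}')
E
```

```text
bowl [-56.93904671 -48.01713194 119.        ]
3.141592653589793 [-1.38753207e-01 -1.85230899e-01  1.90915095e+00 -4.44089210e-16
  1.41767260e+00 -1.69354953e+00]
0 [-1.38753207e-01 -1.85230899e-01  1.90915095e+00 -4.44089210e-16
  1.41767260e+00  1.44804312e+00]
tilt [-0.63800484  0.2062772   1.81411078  0.54967039  1.57518631  2.39198383]
tilt [-0.68303861  0.09069869  1.70366319  0.54386631  1.79049293  2.47344818]
tilt [-0.47956382  0.09889273  1.91551242  0.6142332   1.50154924  2.514657  ]
dial [-1.71995755e-01  1.15637771e-02  1.98270409e+00 -4.44089210e-16
  1.14732479e+00  1.21480057e+00]
dial [-0.17199576  0.01156378  1.98270409  0.          1.14732479  0.71480057]
dial [-1.71995755e-01  1.15637771e-02  1.98270409e+00 -4.44089210e-16
  1.14732479e+00 -1.55199429e-01]
above 2.27 tcp [-56.8 -47.4 200.1] F [-0.5  0.   0.5] w 0.0854
down False 3.21 tcp [-56.3 -48.1 121.8] F [ 0.9  0.9 -0. ] w 0.0856
```

Run:
```python
from h import *
servo_line(W(-56.9,-30,121),v=.05);st()
servo_line(W(-56.9,118,121),v=.08);st('slid')
servo_line(W(-56.9,114,121),v=.05)
servo_line(W(-56.9,114,210),v=.15);st('up')
set_gripper(0)
movep(W(-45,-230,190),tilt(40));st('side')
p,X=cloud("top")
z=X[...,2];Y=toW(X.reshape(-1,3)).reshape(X.shape)
m=(Y[...,2]>136)&(Y[...,2]<153)&(Y[...,0]<20)&(Y[...,0]>-130)&(Y[...,1]>-60)&(Y[...,1]<200)
print("ring",m.sum(),Y[m].mean(0),cv2.minEnclosingCircle(Y[m][:,:2].astype(np.float32)))
cv2.imwrite("pics/slid.png",cv2.resize(p[130:260,190:410],None,fx=3.5,fy=3.5)[:,:,::-1])
```

```text
3.72 tcp [-56.3 -29.5 121.9] F [ 1.1 -0.3  3.4] w 0.0857
slid 5.72 tcp [-56.3 116.6 121.8] F [-0.2 -5.   7.1] w 0.0857
up 6.71 tcp [-57.6 114.  208.7] F [-0.3  0.7 -0.2] w 0.0854
side 10.65 tcp [ -44.9 -229.8  190. ] F [-0.5  0.4  0.4] w 0.0
ring 344 [-55.54564885 109.57383868 143.93726624] ((-56.76422119140625, 109.88617706298828), 42.048988342285156)
```

View pics/slid.png

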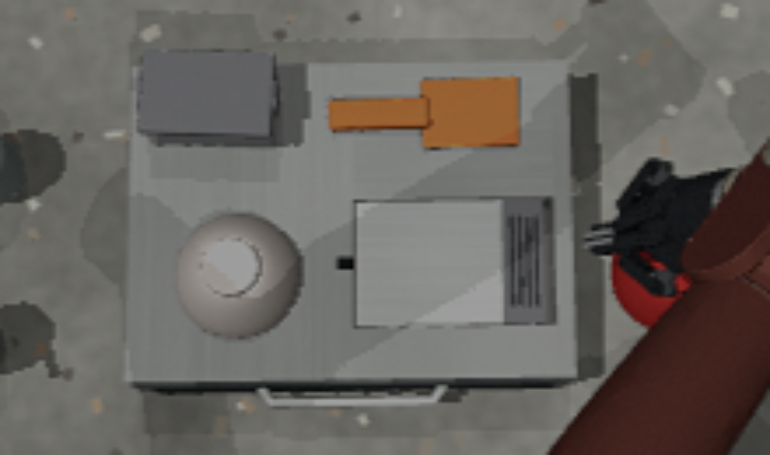

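Bowl is at warmer (-56, 110), about 54 mm clear of the cover, still upside down. Next: press the ribbed end with the tilted fingers and withdraw to the right.

Run:
```python
from h import *
o=tilt(40)
servo_line(W(-45,-190,135),v=.15)
servo_line(W(-45,-167,107),v=.12);st('pre')
h=servo_line(W(-45,-167,76),v=.06,f_stop=25);st(f'press {h}')
servo_line(W(-45,-192,106),v=.15);st('out1')
servo_line(W(-45,-255,170),v=.2);st('out2')
wait(.3)
p,X=cloud("top")
cv2.imwrite("pics/open.png",cv2.resize(p[130:260,190:410],None,fx=3.5,fy=3.5)[:,:,::-1])
```

```text
pre 11.75 tcp [ -44.9 -167.1  107.2] F [-0.1  0.2  0.9] w 0.0003
press False 12.42 tcp [ -45.2 -167.    75.6] F [-1.1 -0.2  0. ] w -0.0001
out1 12.82 tcp [ -44.6 -192.6  106.5] F [-1.7  0.4  0.2] w -0.0
out2 13.43 tcp [ -45.5 -254.3  168.9] F [ 0.9  0.7 -0.7] w 0.0001
```

View pics/open.png

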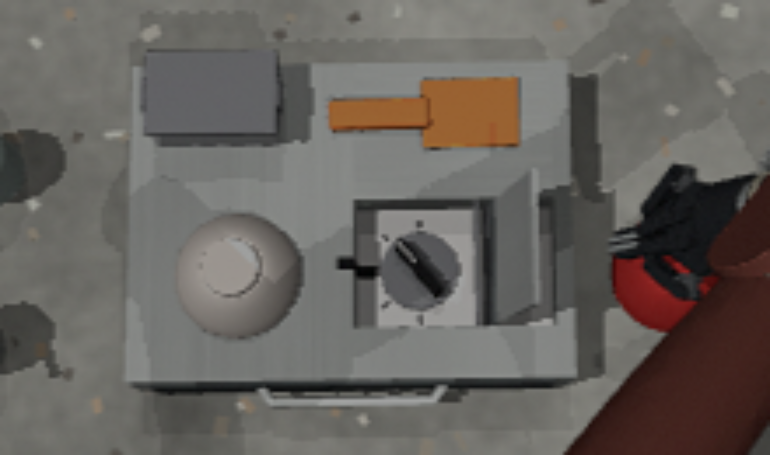

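The cover stands fully open. The pointer (white line near (405,247), dial centre (420,270)) is at about 0.65 rad. I'll measure the bar with the wrist camera from above.

```bash
cat >> h.py <<'E'
def dial(name):
    p,X=cloud("wrist"); Y=toW(X.reshape(-1,3)).reshape(X.shape)
    D=Y-[-45,-67,0]; m=(Y[...,2]>61)&(Y[...,2]<75)&(np.hypot(D[...,0],D[...,1])<45)
    q=Y[m][:,:2]; r=cv2.minAreaRect(q.astype(np.float32))
    l=cv2.fitLine(q.astype(np.float32),cv2.DIST_HUBER,0,.01,.01).ravel()
    g=p.max(2); wl=m&(g>140)
    print("bar n",m.sum(),"z",np.median(Y[m][:,2]) if m.any() else 0,"rect",r,"line ang",np.arctan2(l[1],l[0])%np.pi,"white",wl.sum(),Y[wl][:,:2].mean(0) if wl.any() else '')
    cv2.imwrite(f"pics/{name}.png",p[:,:,::-1]); return p,Y,m
E
python3 - <<'E'
from h import *
servo_line(W(-45,-235,300),v=.25)
movep(W(-45,-67,300),down(.65))
servo_line(W(-45,-67,200),v=.2);st()
dial("dial1")
E
```

```text
16.63 tcp [-44.4 -67.3 200.9] F [1.1 0.6 0.6] w 0.0003
bar n 1113 z 66.83691297803834 rect ((-43.43479919433594, -66.24151611328125), (68.36918640136719, 13.12984561920166), 37.90106201171875) line ang 0.67347705 white 110 [-30.1352743  -55.75950013]
```

View pics/dial1.png

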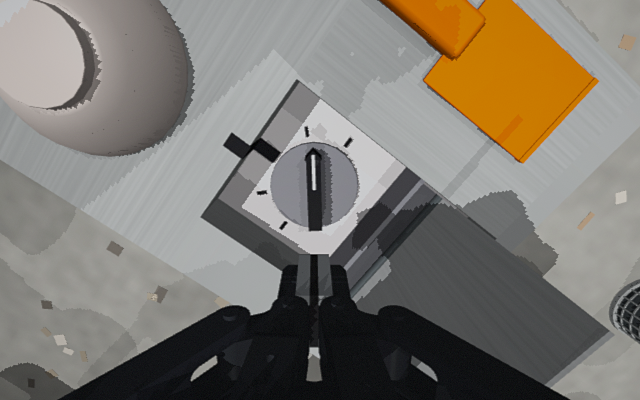

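The wrist view shows the pointer (white line ending at (313,152)) at 0.667 rad, with the bar centred where expected. I'll grasp it and turn to 1.571.

Run:
```python
from h import *
a0=.667
set_gripper(.045)
movep(W(-44.5,-66.5,180),down(a0))
h=servo_line(W(-44.5,-66.5,48),v=.1,f_stop=8);st(f'in {h}')
set_gripper(0);st('grip')
for a in np.linspace(a0,1.571,4)[1:]:
    movep(W(-44.8,-66.8,48),down(a)); print(get_state()['ft_torque'].round(2))
st('turned')
set_gripper(.045);st('open')
servo_line(W(-45,-67,200),v=.15)
dial("dial2")
```

```text
in False 18.9 tcp [-43.8 -66.6  48.9] F [ 0.3 -0.8  0.6] w 0.045
grip 19.3 tcp [-43.7 -67.1  48.8] F [ 0.5 -2.2  2.2] w 0.0106
[-0.27 -0.25  0.06]
[-0.34 -0.26  0.03]
[-0.33 -0.2   0.05]
turned 20.48 tcp [-44.2 -66.9  48.7] F [ 0.8 -2.5  5.6] w 0.0103
open 20.9 tcp [-45.5 -66.6  47.3] F [ 0.3 -0.1 -0.1] w 0.0448
bar n 1136 z 66.86360941526412 rect ((-44.326717376708984, -66.20364379882812), (12.98488712310791, 68.9413070678711), 0.40518128871917725) line ang 1.5687007 white 104 [-44.48845762 -48.80926562]
```

View pics/dial2.png

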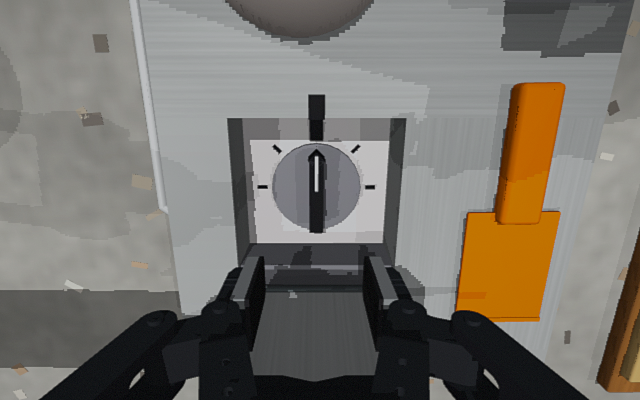

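The pointer now faces the broad mark: 1.569 rad measured, and aligned in the picture at column 317. Now shut the cover along an arc from its right side.

Run:
```python
from h import *
servo_line(W(-45,-67,310),v=.25)
set_gripper(0)
o=tilt(40)
movep(W(-45,-235,300),o)
servo_line(W(-45,-235,190),v=.2);st('right')
for th in np.arange(1.95,.3,-.2):
    r,off=95,8
    y=-145+r*np.cos(th)-off*np.sin(th); z=87.5+r*np.sin(th)+off*np.cos(th)
    h=servo_line(W(-45,y,z),v=.12,f_stop=30); s=get_state()
    print(round(th,2),h,s['force'].round(1))
    if h: break
else:
    h=servo_line(W(-45,-62,96),v=.06,f_stop=10);st(f'press {h}')
    wait(.2)
    servo_line(W(-45,-75,130),v=.15)
    servo_line(W(-45,-200,260),v=.25);st('away')
    wait(.5)
    p,X=cloud("top")
    Y=toW(X.reshape(-1,3)).reshape(X.shape)
    for n,(a,b) in dict(panel=(-130,-15),press=(-185,-155)).items():
        m=(Y[...,0]>-100)&(Y[...,0]<10)&(Y[...,1]>a)&(Y[...,1]<b)&(Y[...,2]<200);print(n,m.sum(),np.percentile(Y[m][:,2],[2,50,98]))
    cv2.imwrite("pics/shut.png",cv2.resize(p[130:260,150:480],None,fx=2.4,fy=2.4)[:,:,::-1])
```

```text
right 26.18 tcp [ -44.5 -235.2  191. ] F [-0.6  0.6  0.4] w 0.0002
1.95 False [ 0.  -0.9  0. ]
1.75 False [-0.  -2.7  1.2]
1.55 False [ 0.2 -1.3  1.7]
1.35 False [-0.5 -2.   0.8]
1.15 False [-0.5 -1.2 -0.5]
0.95 False [-0.9 -1.   1.5]
0.75 False [-0.5 -0.5  1. ]
0.55 False [ 0.   1.1 -0.5]
0.35 False [-0.6 -0.7  0.1]
press False 29.89 tcp [-45.1 -62.1  95.5] F [-0.3  0.4  0.2] w 0.0002
away 31.36 tcp [ -45.7 -199.   258.2] F [-0.4  0.  -1.1] w -0.0
panel 1044 [82.81623441 89.77426879 96.92525515]
press 278 [83.37445017 90.14261885 97.47317032]
```

```bash
ls pics
```

```text
crop1.png
dial1.png
dial2.png
open.png
shut.png
side0.png
slid.png
top0.png
```

View pics/shut.png

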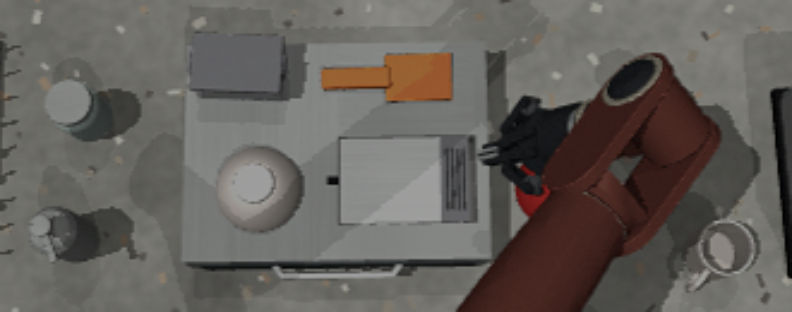

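The cover is flat and shut (338–475, 137–222). The bowl is at (258,188), clear of it, and the bystanders in view are unmoved. The robot touches nothing, so I hand in.

```bash
python3 -c "
from h import *
st();close_job()"
```

```text
31.91 tcp [ -45.  -199.9  260. ] F [ 0.4 -0.2  0.4] w 0.0004
the job is handed in; nothing more can be done
```

The job is done and handed in at 31.9 s on the robot's clock, with the arm touching nothing.

- **Bowl:** I slid the white bowl left without lifting it, caged between the open fingers. It stands upside down at about warmer (-56, 110) mm, roughly 54 mm clear of the cover.
- **Cover and dial:** Pressing the ribbed end tipped the cover up, and it stayed up. I turned the dial from 0.667 rad; it then measured 1.569 rad against the target of 1.571, and the picture shows the pointer aligned with the broad mark.
- **Shutting:** I pushed the cover over from its right side until it snapped shut. In the last depth check both panel and press end lie flat at about 90 mm. My final press met no measurable force.
- **Other things:** In the last picture the scraper and container are where they were, and nothing else in view looks moved. The arm covered most of the red bowl and the mesh filter, so I could not check those in that view. No check failed or disagreed.

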